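# Fit the drawer in the desk riser and check that it runs

## Task

Fit the loose drawer into the empty bay of the white desk riser: keeping it right way up, carry it over, set its back end in the bay and let go, then slide it fully home. Check that it runs by drawing it about half way out, and shut it flush again. Leave the tools, the mug, the jar and the glue where they are.

Things in the scene. Friction and masses are not known exactly. Their poses are not given: they have to be found in the camera images.
- riser: White desk riser, fixed: 190 mm deep (x), 380 wide (y), 82 high. Origin: centre of its underside. Open front faces -x (face at x = -95 mm). Top board 12 mm thick, sides and partition 12, bottom board 6, back 6 (closed). Drawer bay at the +y end, middle at y = +115 mm: 126 mm wide, 64 high (6 to 70 mm above the table), 184 deep. The wider compartment is an open shelf: leave it.
- bay_mouth (a point): Middle of the bay's lower front edge, on top of the bottom board (6 mm above the table), in the plane of the riser's face; x points into the bay, y across it (axes as the riser's). Drawer in bay: 3 mm clearance each side, 4 mm over its front panel, 18 mm over its box.
- bay_home (a point): Where the drawer's origin is when it is fully home: back against the riser's back, front flush with the riser's face (92 mm into the bay from bay_mouth), same yaw as the riser; axes as the riser's.
- drawer: Loose drawer, 0.3 to 0.6 kg, right way up on the table: 184 mm deep (x), 120 wide (y). Origin: centre of its underside. White front panel at -x (outer face x = -92 mm), 12 thick, 60 high, with a knob. Sides and back 8 thick, 46 high; bottom 5. It slides in the bay with plain friction. Let go with less than half of it in, its front sinks 6 mm to the table; it slides in from there too.
- partition (a point): Middle of the upper edge of the drawer's one cross partition, at the drawer's x = -10 mm, 46 mm above its underside; axes as the drawer's. 10 mm thick along x, 104 wide, with an open cell 65 mm long before it (towards the front) and 89 behind; the drawer balances near it and can be pinched there from above.
- knob (a point): Centre of the head of the drawer's knob: a dark steel disc 26 mm in diameter and 14 mm thick (axis along the drawer's x), its centre 23 mm out from the front panel and 38 mm above the drawer's underside, on a 12 mm stem; axes as the drawer's. It can be pinched from above across y.
- glue: White glue bottle with orange cap, 52 mm diameter, 135 high, standing on the riser's top over the open shelf; origin at the centre of its underside. Leave it.
- drill: Green cordless drill standing on its battery, 0.21 m high, 0.12 x 0.08 m foot, about 0.25 m from bit to rear; origin at the centre of the foot. Leave it.
- hammer: Hammer lying on the table along its x, 0.26 m long, head to +x; origin under its middle. Leave it.
- screwdriver: Screwdriver with black handle lying along its x, about 0.2 m long, tip to +x; origin under its middle. Leave it.
- tape: Yellow and black tape measure, 70 x 36 mm, 57 high; origin at the centre of its underside. Leave it.
- mug: Blue mug, 82 mm diameter, 92 high, handle at its +y; origin at the centre of its underside. Leave it.
- pins: Pale grey screw-top jar, 64 mm diameter, 75 high; origin at the centre of its underside. Leave it.

How it is judged:
On the way, in this order (a step that is already met when the one before it is completed fails the run):
1. the drawer's back end is at least 20 mm into the bay, the drawer is not yet home, square and lying on the bottom board, and the gripper has let go of it (x of drawer in the frame of bay_home between -0.164 and -0.015 m and y of drawer in the frame of bay_home between -0.015 and 0.015 m and z of drawer in the frame of bay_home between -0.01 and 0.008 m and angle between the x axis of drawer and the x axis of riser, either way round below 0.15 rad and angle between drawer's own z axis and vertical below 0.12 rad and contact force between the fingers and drawer below 0.5 N), for 0.2 s.
2. the drawer is fully home, its front flush with the riser's face within 4 mm (x of drawer in the frame of bay_home between -0.004 and 0.004 m and y of drawer in the frame of bay_home between -0.006 and 0.006 m and z of drawer in the frame of bay_home between -0.004 and 0.004 m and angle between the x axis of drawer and the x axis of riser, either way round below 0.05 rad and angle between drawer's own z axis and vertical below 0.05 rad), for 0.2 s.
3. the drawer is drawn out about half way (60 to 130 mm), still in the bay (x of drawer in the frame of bay_home between -0.13 and -0.06 m and y of drawer in the frame of bay_home between -0.015 and 0.015 m), for 0.1 s.
At the end, for the whole second after the job is handed in: The drawer is shut in the bay of the riser: front flush with the riser's face within 4 mm, within 6 mm of the bay's middle, level on the bottom board (4 mm, 0.05 rad), at rest; drill, hammer, screwdriver, tape measure, mug, jar and glue bottle each within 20 mm of where they stood (all of step 2 and linear speed of drawer below 0.01 m/s and distance of each of glue, drill, hammer, screwdriver, tape, mug, pins from where it was at the start of the episode below 0.02 m); the robot touches nothing.
It fails at once if the drawer is tipped more than 23 degrees (angle between drawer's own z axis and vertical above 0.4 rad).
It fails at once if the drill, hammer, screwdriver, tape measure, mug, jar or glue bottle is moved more than 20 mm (distance of any of glue, drill, hammer, screwdriver, tape, mug, pins from where it was at the start of the episode above 0.02 m).
It also fails if it takes over 59 s, if anything falls off the work surface, if the arm or the gripper's body presses on something with over 40 N, if the wrist force passes 120 N, or if a joint passes its speed limit or range.

## Robot

A 7-joint arm with a two-finger parallel gripper is mounted at the origin on the work surface. World frame = base frame: x ahead of the robot, y to its left, z up, the work surface at z = 0. Lengths are in m, angles in rad, forces in N, time in s.
With the tool pointing down it reaches from about 0.35 to 0.9 m from the base axis. Payload 8.1 kg.
Tool frame: the origin (TCP) lies midway between the tips of the shut fingers; the grasp point (between the pads) lies behind it (arm.tcp_to_grasp is the z of the grasp point in the tool frame, in m); z points along the fingers, y is the line along which they close (so a half turn about z gives the same grasp; the last joint's range is limited). The gripper opens to 92 mm and grips with 3 to 60 N. Pads are 19 mm wide; open, the fingers measure 130 mm over their backs; the gripper's body (75 mm by 190 mm) begins 47 mm behind the grasp point.
Start: joints at [1.01, 0.434, 0.025, 1.573, -0.012, 1.134, -0.075], TCP at [0.276, -0.561, 0.194] pointing down, gripper open.
Joint ranges: [-2.62, 2.62], [-0.44, 2.09], [-1.27, 1.32], [0.08, 2.57], [-1.32, 4.46], [0.12, 2], [-2.74, 2.74]. Speed limits (rad/s): [2.22, 2.22, 3.01, 3.01, 3.14, 3.14, 3.14].

## Interface

Orientations are given as a rotation vector (axis times angle).
In Python, from cell import readout, vision, arm gives the robot as it stands.
- The arm moves only by the tool carry_out, never from a script. Its argument "increments" is one flat list of numbers, 6 for each row, row after row: the shift along the world's x, y, z in mm, then the turn, a rotation vector about the world's x, y, z in rad. In form: [tx, ty, tz, wx, wy, wz, tx, ty, tz, wx, wy, wz, ...]. A call has 1 to 20 rows; each row shifts and turns the commanded pose from where the row before left it; what a row does not reach is not made up. A row lasts 1/8 s, in which the tool goes at most 62.5 mm and 10.7 degrees, less where a joint would pass 70% of its speed; a pose out of reach is approached as far as the arm can. A call with a gripper value outside its range is refused whole. "grip" is the closure, from 0 (fully open) to 1 (shut), set as the call begins (left out, the last holds). The fingers move at their own pace and stop on an object; "newtons" is the grip in N (left out, the last holds). Time passes only in rows, so rows that do not move let the fingers close. It gives the time, the measured TCP pose, the force, the opening and the grip force at its end, in the units of the state.
- readout.observe(): the state, without advancing time (a new reading comes with each control period).
- vision.get_image(name): name is "scene" or "top"; returns the picture (400x640x3 uint8, red, green, blue); there is no depth.
- vision.calibration(name): a dict with "fov_y" (degrees; the focal length in pixels is half the picture's height over the tangent of half this angle, whatever the lens; pixels are square), "cx", "cy" (the principal point, pixels), "pose" (4x4, takes a point from camera to world coordinates). Camera axes: x right, y up, looking along -z (the intrinsics and any distortion apply to the point x, -y, -z); pixel columns grow to the right and rows downward; lengths in m; the calibration is good to about 2 mm. A picture is of the moment at which its call begins. calibration takes no time and is no camera call.
- arm.sign_off(): hands the job in; it is judged then, once.
The state is a dict: "clock": time; "joints": joint angles; "dq": joint speeds; "joint_efforts": joint torques, N m; "position": TCP position; "ee_rot": TCP orientation; "force": force on the tool from outside, world axes, zero at the start; "ft_torque": the same for the moment, N m; "width": opening from 0.0 (shut) to 1.0 (fully open); "gripper_force": force on a finger pad.
Only numpy, scipy, OpenCV 4.12 (cv2) and the standard library are available. Lean on these libraries where they do the work, as an engineer would, in place of code of your own. Each camera call takes 0.05 s, during which the arm holds its last target. There are 200 camera calls.

## Working session

There is one attempt and no reset: what is moved stays moved. The work goes in short steps, Python scripts to look and compute and a tool call to move; the robot and the scene stay as the last step left them, time stands still between calls to the robot, and variables do not carry over. Pictures are saved under pics/ and viewed, at most 10 in all, crops included, and the job is handed in when it is done.

Besides the shell and the picture viewer there is one more tool, called after ">>>" as name(argument=value, ...) on one line, values as JSON. carry_out: Moves the arm, as the interface text tells. Its arguments: {"type":"object","properties":{"increments":{"type":"array","items":{"type":"number"}},"grip":{"type":"number"},"newtons":{"type":"number"}},"required":["increments"]}

```bash
mkdir -p pics; ls
python3 - <<'E'
from cell import readout, vision, arm
import cv2
for n in("scene","top"):
    cv2.imwrite(f"pics/{n}0.png",vision.get_image(n)[:,:,::-1]); print(n,vision.calibration(n))
print(readout.observe(),arm.tcp_to_grasp)
E
```

```text
pics
scene {'fov_y': 50.40778038172546, 'cx': 313.16152418040025, 'cy': 200.13117888451202, 'pose': array([[-0.36410877, -0.61393255,  0.70036536,  1.36303789],
       [ 0.9311666 , -0.25514688,  0.26043971,  0.22445864],
       [ 0.01880362,  0.74698521,  0.66457469,  0.87298267],
       [ 0.        ,  0.        ,  0.        ,  1.        ]])}
top {'fov_y': 46.915370356756, 'cx': 314.3686740723515, 'cy': 202.24472219108813, 'pose': array([[-0.02822205,  0.99043967, -0.1350288 ,  0.34308991],
       [-0.99947841, -0.03008128, -0.01174837, -0.11489384],
       [-0.01569789,  0.1346268 ,  0.99077202,  1.32806967],
       [ 0.        ,  0.        ,  0.        ,  1.        ]])}
{'clock': 0.1, 'joints': array([ 1.01037989,  0.43515945,  0.02496073,  1.57396821, -0.01160016,
        1.13398585, -0.0751566 ]), 'dq': array([-1.01328493e-03, -3.20425483e-03, -1.71198230e-03, -3.57120985e-03,
        2.09911130e-05, -4.37522459e-04, -1.05086515e-03]), 'joint_efforts': array([ 2.24118819e-03, -6.69126892e+01,  9.87444408e-01, -3.15148294e+01,
       -6.05244655e-02,  3.73571890e-02,  2.24928283e-05]), 'position': array([ 0.2759897 , -0.56022835,  0.19373416]), 'ee_rot': array([-3.05841040e+00, -7.12401400e-01,  6.72513902e-04]), 'force': array([-0.27002446, -0.02082967,  0.20184623]), 'ft_torque': array([-0.00505809, -0.00869002,  0.00356773]), 'gripper_force': 0.0, 'width': 1.003114096041621} -0.0188
```

View pics/scene0.png

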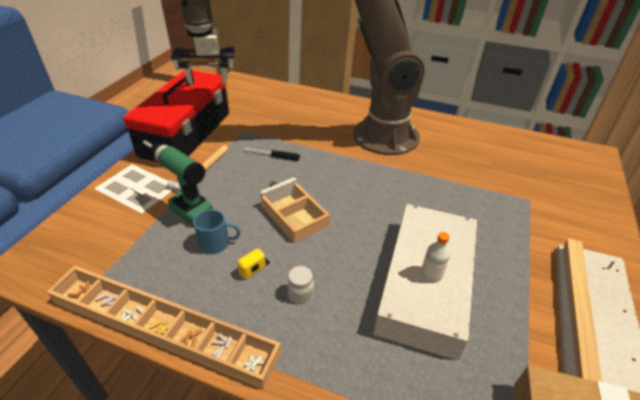

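View pics/top0.png

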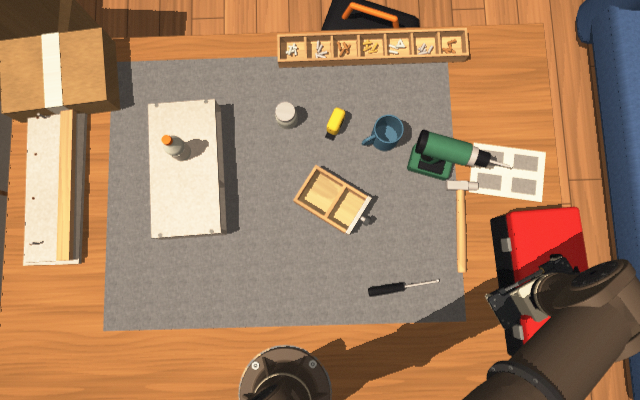

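The scene view shows the arm, the drawer (≈295,208) and the riser (≈430,280). In the top view the riser's top spans (149,101)–(222,238), with its front to the right (world −y) and the glue at (172,147). The bay is therefore the lower half. The drawer is at (335,200) with its knob at (371,218).

```bash
cat > h.py <<'E'
import numpy as np,cv2
from cell import vision
def cal(n):
    c=vision.calibration(n); return 200/np.tan(np.radians(c['fov_y']/2)),c['cx'],c['cy'],np.array(c['pose'])
def ray(n,uv,z):
    f,cx,cy,T=cal(n); uv=np.atleast_2d(np.array(uv,float))
    d=np.c_[(uv[:,0]-cx)/f,-(uv[:,1]-cy)/f,-np.ones(len(uv))]@T[:3,:3].T
    return T[:3,3]+d*((z-T[2,3])/d[:,2])[:,None]
def proj(n,P):
    f,cx,cy,T=cal(n); q=(np.atleast_2d(P)-T[:3,3])@T[:3,:3]
    return np.c_[cx-f*q[:,0]/q[:,2],cy+f*q[:,1]/q[:,2]]
E
python3 - <<'E'
from h import *
im=cv2.imread('pics/top0.png'); hsv=cv2.cvtColor(im,cv2.COLOR_BGR2HSV)
H,S,V=[hsv[...,i].astype(int) for i in range(3)]
def big(m,x0,y0,x1,y1):
    k=np.zeros(m.shape,np.uint8); k[y0:y1,x0:x1]=m[y0:y1,x0:x1]*255
    c=max(cv2.findContours(k,0,1)[0],key=cv2.contourArea); return c,k
c,k=big(V>150,130,80,240,260); r=cv2.minAreaRect(c); b=cv2.boxPoints(r); print('riser',b); W=ray('top',b,.082); print(W.round(4),np.linalg.norm(np.diff(W,axis=0),axis=1))
c2,k2=big((S>60)&(V>70),270,150,400,250); b=cv2.boxPoints(cv2.minAreaRect(c2)); print('drawer wood',b); W=ray('top',b,.046); print(W.round(4),np.linalg.norm(np.diff(W,axis=0),axis=1))
a=cv2.resize(im[150:250,280:400],None,fx=5,fy=5,interpolation=2); d=cv2.resize(im[85:255,130:240],None,fx=3,fy=3,interpolation=2)
cv2.imwrite('pics/dr.png',a); cv2.imwrite('pics/ri.png',d)
E
```

```text
riser [[130.  80.]
 [239.  80.]
 [239. 259.]
 [130. 259.]]
[[0.8803 0.4151 0.082 ]
 [0.8694 0.1039 0.082 ]
 [0.365  0.107  0.082 ]
 [0.3734 0.402  0.082 ]] [0.31147749 0.50442816 0.29516167]
drawer wood [[291.25244 200.82295]
 [314.9934  162.47212]
 [368.2508  195.44096]
 [344.50983 233.7918 ]]
[[ 0.5238 -0.0348  0.046 ]
 [ 0.6317 -0.1047  0.046 ]
 [ 0.5325 -0.2515  0.046 ]
 [ 0.4268 -0.1809  0.046 ]] [0.12854649 0.17720303 0.12705316]
```

View pics/dr.png

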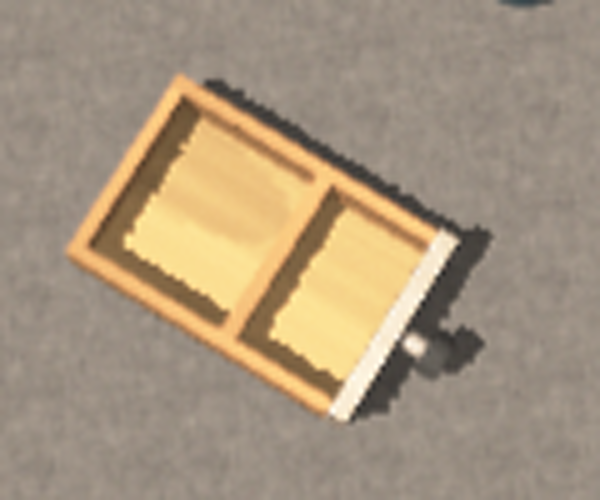

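View pics/ri.png

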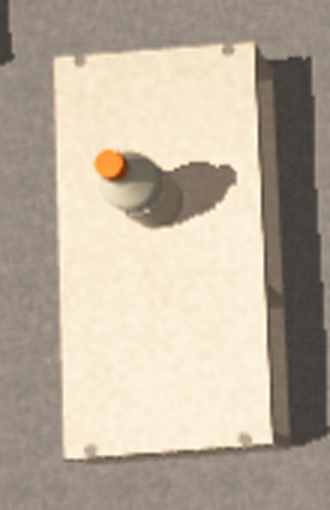

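The drawer crop shows back corners at (182,74) and (69,250) and front panel top corners at (459,238) and (345,421). The knob is on the lower right. The riser crop shows top corners at (55,57), (255,43), (273,444) and (65,459). The front is on the right.

Run:
```python
from h import *
u=lambda p,k,o:(np.array(p)+.5)/k-.5+o
def N(W): return np.linalg.norm(np.roll(W,-1,0)-W,axis=1).round(4)
R=ray('top',u([(55,57),(255,43),(273,444),(65,459)],3,(130,85)),.082); print(R.round(4),N(R))
# refine via mask
im=cv2.imread('pics/top0.png').astype(int); m=((im.min(2)>150)*255).astype(np.uint8); k=np.zeros_like(m); k[90:245,140:228]=m[90:245,140:228]
c=cv2.convexHull(max(cv2.findContours(k,0,1)[0],key=cv2.contourArea)); W=ray('top',c[:,0],.082)
r=cv2.minAreaRect((W[:,:2]*1000).astype(np.float32)); print('rect',r)
x=(R[2]+R[3]*0) 
for a,b in((1,2),(0,3)):
    d=R[a]-R[b]; print('yaw of -y edge',np.degrees(np.arctan2(d[1],d[0]))+90)
C=R.mean(0);d=R[1]+R[0]-R[2]-R[3]; th=np.arctan2(d[1],d[0])+np.pi/2; e=np.array([np.cos(th),np.sin(th)]);n=np.array([-e[1],e[0]])
print('riser',C,np.degrees(th),'mouth',C[:2]+n*.115-e*.095,'home',C[:2]+n*.115-e*.003)
B=ray('top',u([(182,74),(69,250)],5,(280,150)),.046);F=ray('top',u([(459,238),(345,421)],5,(280,150)),.060)
print(B,F,'w',np.linalg.norm(B[0]-B[1]),np.linalg.norm(F[0]-F[1]))
d=(B.mean(0)-F.mean(0))[:2]; L=np.linalg.norm(d); t=np.arctan2(d[1],d[0]); C=(B.mean(0)+F.mean(0))[:2]/2
d1=B[1]-B[0];print('drawer',C,L,np.degrees(t),'side yaw',np.degrees(np.arctan2(d1[1],d1[0])),'partition',C-.010*d/L,'knob',C-.115*d/L)
P=ray('top',u([(324,182),(230,330)],5,(280,150)),.046);print('part ends',P,P.mean(0))
```

```text
[[0.8083 0.3621 0.082 ]
 [0.8156 0.1731 0.082 ]
 [0.4374 0.1564 0.082 ]
 [0.4293 0.3452 0.082 ]] [0.1892 0.3786 0.189  0.3794]
rect ((623.8623046875, 260.9880676269531), (380.3942565917969, 189.6692352294922), 2.608180046081543)
yaw of -y edge 92.52846958115313
yaw of -y edge 92.5545215375428
riser [0.6226602  0.25919725 0.082     ] 92.54150858799362 mouth [0.51198592 0.15919123] home [0.50790635 0.25110074]
[[ 0.62606701 -0.10738182  0.046     ]
 [ 0.52711051 -0.04096323  0.046     ]] [[ 0.52522972 -0.25849967  0.06      ]
 [ 0.42557469 -0.19142747  0.06      ]] w 0.11917977309428676 0.1201241149681917
drawer [ 0.52599548 -0.14956805] 0.18159476165642865 56.136878443285 side yaw 146.13089669115027 partition [ 0.52042338 -0.15787176] knob [ 0.46191625 -0.24506073]
part ends [[ 0.56143167 -0.18560027  0.046     ]
 [ 0.4792027  -0.13001442  0.046     ]] [ 0.52031719 -0.15780734  0.046     ]
```

>>> carry_out(increments=[8, 36, 0, 0, 0, 0.15, 8, 36, 0, 0, 0, 0.15, 8, 36, 0, 0, 0, 0.15, 8, 36, 0, 0, 0, 0.15, 8, 36, 0, 0, 0, 0.15, 8, 36, 0, 0, 0, 0.15, 8, 36, 0, 0, 0, 0.15, 27, 21, 0, 0, 0, 0.15, 27, 21, 0, 0, 0, 0.15, 27, 21, 0, 0, 0, 0.15, 27, 21, 0, 0, 0, 0.15, 27, 21, 0, 0, 0, 0.15, 27, 21, 0, 0, 0, 0.15, 26, 25, 0, 0, 0, 0.143, 0, 0, 0, 0, 0, 0, 0, 0, 0, 0, 0, 0], grip=0.45, newtons=30)

```text
clock: 2.1
position: [0.5196, -0.1581, 0.194]
ee_rot: [-0.916, -3.004, 0.001]
force: [-0.6, -0.4, 0.1]
width: 0.553
gripper_force: 0.0
```

>>> carry_out(increments=[1, 0, -24, 0, 0, 0, 0, 0, -24, 0, 0, 0, 0, 0, -24, 0, 0, 0, 0, 0, -24, 0, 0, 0, 0, 0, -24, 0, 0, 0, 0, 0, -24, 0, 0, 0, 0, 0, -20, 0, 0, 0, 0, 0, -15, 0, 0, 0, 0, 0, 0, 0, 0, 0])

```text
clock: 3.22
position: [0.5201, -0.1582, 0.0147]
ee_rot: [-0.916, -3.003, 0.001]
force: [0.9, 0.2, -0.3]
width: 0.553
gripper_force: 0.0
```

>>> carry_out(increments=[0, 0, 0, 0, 0, 0, 0, 0, 0, 0, 0, 0, 0, 0, 0, 0, 0, 0, 0, 0, 0, 0, 0, 0, 0, 0, 0, 0, 0, 0, 0, 0, 0, 0, 0, 0], grip=1, newtons=40)

```text
clock: 3.98
position: [0.5212, -0.1576, 0.0155]
ee_rot: [0.915, 3.005, 0.0]
force: [-0.2, 0.1, 0.2]
width: 0.005
gripper_force: 0.0
```

Run:
```python
from cell import readout;import numpy as np
o=readout.observe();print(o['position'],o['width']*92,o['gripper_force'],o['joints'])
# glue on top check
from h import *
print(ray('top',[(167.5,140)],.217))
```

```text
[ 0.52122058 -0.15764689  0.01545909] 0.493206140429397 0.0 [ 0.53479164  0.57245386 -0.46949421  1.92537412  0.37608679  0.73039785
  0.8255608 ]
[[0.66206293 0.25965068 0.217     ]]
```

Run:
```python
from h import *
a=vision.get_image('top')[:,:,::-1][130:270,260:420]; b=vision.get_image('scene')[:,:,::-1][120:260,200:360]
cv2.imwrite('pics/c1.png',cv2.resize(np.hstack([a,b]),None,fx=2.5,fy=2.5,interpolation=2))
```

```text
(no output)
```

View pics/c1.png

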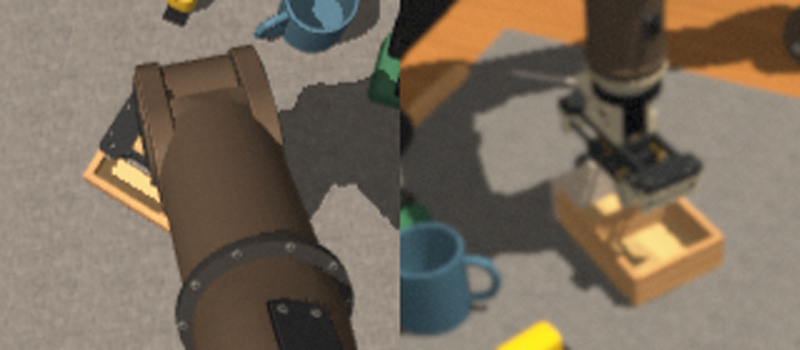

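The drawer has not moved, and the fingers are inside it but shut on nothing. The gripper bar in the right half runs (570,105)→(690,180) and the drawer's side runs (555,195)→(640,295). I'll compare these directions with the expected projections.

Run:
```python
from h import *
from cell import readout
from scipy.spatial.transform import Rotation as Rn
o=readout.observe();R=Rn.from_rotvec(o['ee_rot']).as_matrix();p=o['position'];print(R.round(3))
f=lambda n,P,ox,oy,dx:(((proj(n,P)-(ox,oy))*2.5)+(dx,0)).round()
for h in(0,.066): print('y axis at',h,f('scene',[p-R[:,2]*h-R[:,1]*.095,p-R[:,2]*h,p-R[:,2]*h+R[:,1]*.095],200,120,400))
B=np.array([[0.626,-.1074,.046],[.5271,-.041,.046],[.5252,-.2585,.06],[.4256,-.1914,.06],[.5614,-.1856,.046],[.4792,-.13,.046]])
print(f('scene',B,200,120,400));print(f('top',B,260,130,0))
b=vision.get_image('scene')[:,:,::-1][165:250,245:340]
cv2.imwrite('pics/c2.png',cv2.resize(b,None,fx=7,fy=7,interpolation=2))
```

```text
[[-0.83   0.557 -0.   ]
 [ 0.557  0.83   0.   ]
 [ 0.     0.    -1.   ]]
y axis at 0 [[586. 179.]
 [628. 222.]
 [673. 270.]]
y axis at 0.066 [[584. 137.]
 [627. 180.]
 [674. 227.]]
[[631. 275.]
 [720. 233.]
 [547. 175.]
 [633. 140.]
 [591. 219.]
 [663. 187.]]
[[140.  86.]
 [ 84. 174.]
 [279. 168.]
 [221. 259.]
 [211. 140.]
 [164. 214.]]
```

View pics/c2.png

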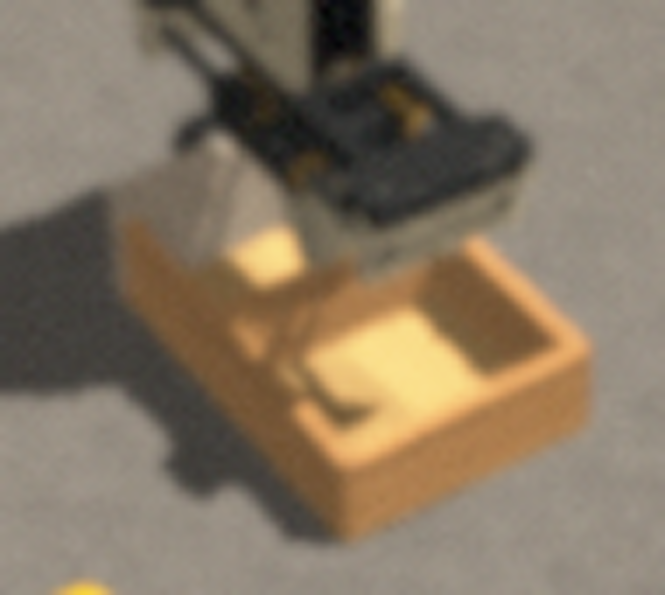

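The drawer is where I measured it, to within a few mm, with its back corner at (345,465) in the crop, and the fingers are hidden behind the gripper body. Sensors say shut on nothing. A small lift will show by weight and picture whether it's held.

>>> carry_out(increments=[0, 0, 8, 0, 0, 0, 0, 0, 12, 0, 0, 0, 0, 0, 0, 0, 0, 0])

```text
clock: 4.5
position: [0.5222, -0.1578, 0.0368]
ee_rot: [0.914, 3.003, 0.0]
force: [0.1, -0.1, 0.2]
width: 0.003
gripper_force: 0.0
```

Run:
```python
from h import *
from cell import readout
o=readout.observe();print(o['position'],o['width'],o['gripper_force'],o['force'],o['ft_torque'])
b=vision.get_image('scene')[:,:,::-1][165:250,245:340]
a=cv2.imread('pics/c2.png'); b=cv2.resize(b,None,fx=7,fy=7,interpolation=2); cv2.imwrite('pics/c3.png',b)
for n,i in(('a',a),('b',b)):
    h=cv2.cvtColor(i,cv2.COLOR_BGR2HSV); m=(h[...,1]>110)&(h[...,2]>70)&(h[...,0]<25); m[:300]=0; ys,xs=np.nonzero(m); print(n,xs.max(),ys.max(),xs[ys==ys.max()].mean())
```

```text
[ 0.52224368 -0.15780998  0.03684271] 0.0025806000705248765 0.0 [ 0.05306113 -0.10310935  0.17829847] [ 0.09820446 -0.13058774  0.00581564]
a 588 594 83.5
b 588 594 83.5
```

Run:
```python
from h import *
s0=cv2.imread('pics/scene0.png'); s1=vision.get_image('scene')[:,:,::-1].copy()
t=s0[205:245,275:335]; r=cv2.matchTemplate(s1,t,cv2.TM_CCOEFF_NORMED); print(cv2.minMaxLoc(r)[1::2])
# back corners in scene0, 3 corners of riser top check of scene calib
print(proj('scene',[[0.626,-.1074,.046],[.5271,-.041,.046],[0.8083,.3621,.082],[.8156,.1731,.082],[.4374,.1564,.082],[.4293,.3452,.082]]).round(1))
a=cv2.resize(s0[180:245,255:335],None,fx=5,fy=5,interpolation=2);b=cv2.resize(s1[180:245,255:335],None,fx=5,fy=5,interpolation=2)
cv2.imwrite('pics/c4.png',np.hstack([a,b]))
```

```text
(0.9261429905891418, (275, 205))
[[292.4 229.8]
 [327.9 213.1]
 [465.7 338.2]
 [376.1 311.5]
 [405.4 202. ]
 [475.1 218. ]]
```

View pics/c4.png

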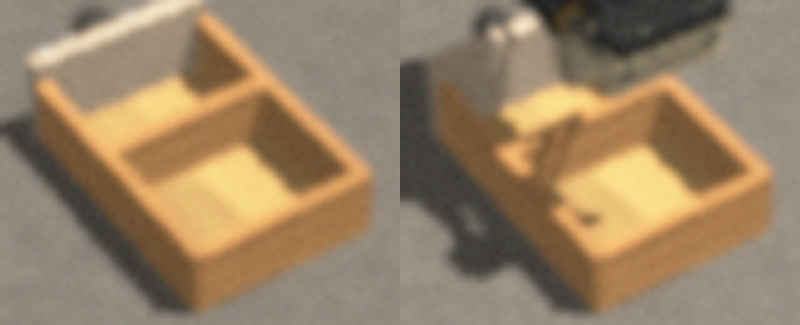

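The drawer has not moved and the partition is intact, at c4 right (500,155)–(590,95). The gripper body seems higher than its pose says. I'll raise the arm and compare projected fingertips with the picture.

>>> carry_out(increments=[0, 0, 30, 0, 0, 0, 0, 0, 40, 0, 0, 0, 0, 0, 40, 0, 0, 0, 0, 0, 0, 0, 0, 0], grip=0.45)

```text
clock: 5.1
position: [0.5231, -0.1579, 0.1482]
ee_rot: [0.914, 3.0, 0.0]
force: [0.8, -0.5, -0.1]
width: 0.392
gripper_force: 0.0
```

Run:
```python
from h import *
from cell import readout
from scipy.spatial.transform import Rotation as Rn
s0=cv2.imread('pics/scene0.png'); s1=vision.get_image('scene')[:,:,::-1].copy(); t0=cv2.imread('pics/top0.png'); t1=vision.get_image('top')[:,:,::-1].copy()
def mk(im,n,p,rv,w,c):
    R=Rn.from_rotvec(rv).as_matrix(); k=4
    u0,v0,u1,v1=c; o=cv2.resize(im[v0:v1,u0:u1],None,fx=k,fy=k,interpolation=2)
    for off,col in((0,(0,0,255)),(w/2,(255,0,255)),(-w/2,(255,0,255))):
        a,b=[(proj(n,np.array(p)+R[:,1]*off-R[:,2]*h)[0]-(u0,v0))*k for h in(0,.066)]
        cv2.line(o,tuple(int(x) for x in a),tuple(int(x) for x in b),col,1); cv2.circle(o,tuple(int(x) for x in a),4,col,1)
    return o
o=readout.observe();print(o['position'],o['width'])
p,r=o['position'],o['ee_rot']; ps,rs=[.276,-.5602,.1937],[-3.0584,-.7124,0]
A=mk(s0,'scene',ps,rs,.092,(160,20,260,95)); B=mk(s1,'scene',p,r,o['width']*.092,(240,130,340,205))
C=mk(t0,'top',ps,rs,.092,(470,240,570,315)); D=mk(t1,'top',p,r,o['width']*.092,(290,150,390,225))
cv2.imwrite('pics/c5.png',np.vstack([np.hstack([A,B]),np.hstack([C,D])]))
```

```text
[ 0.52096465 -0.15783242  0.14517666] 0.47611824709569756
```

View pics/c5.png

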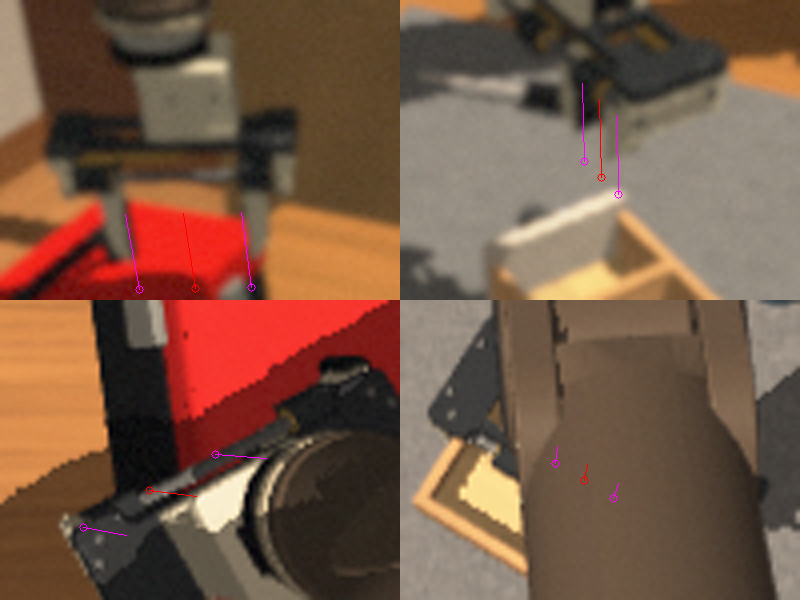

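The picture shows the drawn fingertips at (585,161) and (618,194) in the upper right crop, about 8 px lower than the real ones at about (590,130) and (625,155). The real gripper sits about 30 mm higher than read. I'll confirm with a touch probe on the partition with shut fingers.

>>> carry_out(increments=[-1, 0, -35, 0, 0, 0, 0, 0, -35, 0, 0, 0, 0, 0, -35, 0, 0, 0, 0, 0, -15, 0, 0, 0, 0, 0, -7, 0, 0, 0, 0, 0, 0, 0, 0, 0], grip=1, newtons=20)

```text
clock: 5.95
position: [0.5204, -0.1576, 0.0186]
ee_rot: [0.914, 3.006, 0.0]
force: [0.3, -0.2, 0.1]
width: 0.006
gripper_force: 0.0
```

>>> carry_out(increments=[0, 0, -4, 0, 0, 0, 0, 0, -4, 0, 0, 0])

```text
clock: 6.2
position: [0.5214, -0.158, 0.0133]
ee_rot: [0.914, 3.003, -0.002]
force: [-18.5, 2.3, 68.3]
width: 0.005
gripper_force: 34.3
```

>>> carry_out(increments=[0, 0, -3, 0, 0, 0, 0, 0, 0, 0, 0, 0])

```text
clock: 6.45
position: [0.5215, -0.1583, 0.0131]
ee_rot: [0.914, 3.001, -0.004]
force: [-18.9, 1.4, 66.9]
width: 0.004
gripper_force: 43.8
```

Contact was at a reading of about 0.0135, which is the partition top (0.046). The true tip height is the reading plus about 32 mm. I'll back off, open, go deeper and grasp.

>>> carry_out(increments=[0, 0, 12, 0, 0, 0, 0, 0, 2, 0, 0, 0, 0, 0, 0, 0, 0, 0, 0, 0, 0, 0, 0, 0, 0, 0, 0, 0, 0, 0], grip=0.5)

```text
clock: 7.08
position: [0.5199, -0.1575, 0.0209]
ee_rot: [-0.914, -3.005, -0.0]
force: [1.0, -0.2, 0.9]
width: 0.485
gripper_force: 0.0
```

>>> carry_out(increments=[0, 0, -8, 0, 0, 0, 0, 0, -8, 0, 0, 0])

```text
clock: 7.32
position: [0.52, -0.1577, 0.0046]
ee_rot: [-0.915, -3.005, -0.0]
force: [-0.7, 0.1, -1.2]
width: 0.503
gripper_force: 0.0
```

>>> carry_out(increments=[0, 0, -8, 0, 0, 0, 0, 0, -8, 0, 0, 0, 0, 0, -4, 0, 0, 0])

```text
clock: 7.7
position: [0.5199, -0.1576, -0.0153]
ee_rot: [-0.914, -3.005, -0.0]
force: [0.0, -0.5, -0.4]
width: 0.5
gripper_force: 0.0
```

>>> carry_out(increments=[0, 0, 0, 0, 0, 0, 0, 0, 0, 0, 0, 0, 0, 0, 0, 0, 0, 0, 0, 0, 0, 0, 0, 0, 0, 0, 0, 0, 0, 0], grip=1, newtons=45)

```text
clock: 8.32
position: [0.5207, -0.1573, -0.0143]
ee_rot: [0.914, 3.005, 0.001]
force: [1.0, 2.4, 0.9]
width: 0.107
gripper_force: 45.0
```

Gripped at 9.8 mm, which is the partition. Now I'll lift it and carry it to just before the bay while turning +36.4°.

>>> carry_out(increments=[0, 0, 5, 0, 0, 0, 0, 0, 8, 0, 0, 0, 0, 0, 3, 0, 0, 0, 0, 10, 0, 0, 0, 0.04, 0, 15, 0, 0, 0, 0.065, 0, 15, 0, 0, 0, 0.065, 0, 15, 0, 0, 0, 0.065, 0, 15, 0, 0, 0, 0.065, 0, 15, 0, 0, 0, 0.065, 0, 15, 0, 0, 0, 0.065, 0, 15, 0, 0, 0, 0.065, -1, 15, 0, 0, 0, 0.065, 0, 15, 0, 0, 0, 0.055, 0, 15, 0, 0, 0, 0.02, 0, 10, 0, 0, 0, 0, 0, 0, 0, 0, 0, 0, 0, 0, 0, 0, 0, 0])

```text
clock: 10.45
position: [0.5192, 0.0117, 0.0014]
ee_rot: [0.068, -3.141, 0.001]
force: [0.5, -1.2, -3.3]
width: 0.106
gripper_force: 45.0
```

Run:
```python
from h import *
from cell import readout
o=readout.observe();print(o['position'],o['width'],o['force'],o['ft_torque'],o['ee_rot'])
s=vision.get_image('scene')[:,:,::-1]; t=vision.get_image('top')[:,:,::-1]
cv2.imwrite('pics/s6.png',s);cv2.imwrite('pics/t6.png',t)
cv2.imwrite('pics/c6.png',np.vstack([cv2.resize(t[130:255,180:360],None,fx=4,fy=4,interpolation=2)[:300],cv2.resize(t[130:255,180:360],None,fx=4,fy=4,interpolation=2)[300:500],])[:, :720])
a=cv2.resize(t[140:250,190:330],None,fx=4,fy=4,interpolation=2); b=cv2.resize(s[150:270,290:430],None,fx=4,fy=4,interpolation=2)
cv2.imwrite('pics/c6.png',np.hstack([a[:440,:400],b[:440,:400]]))
```

```text
[0.51916949 0.01167417 0.00136321] 0.1058610575924978 [ 0.48750037 -1.16986011 -3.34437651] [ 0.04345306 -0.1445904  -0.0256775 ] [ 6.81246750e-02 -3.14064128e+00  9.55231325e-04]
```

View pics/c6.png

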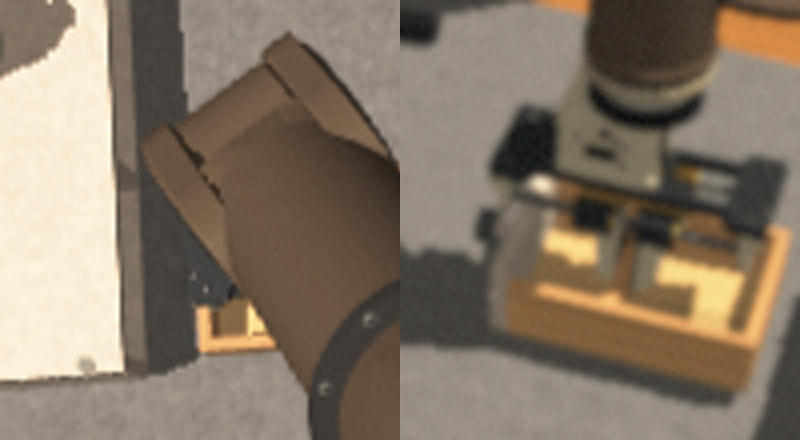

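The drawer is held level in front of the bay. In the top crop its back near corner is at (203,352), and in the scene crop the back corners are at (755,352) and (788,232). I'll compare these with expectation.

Run:
```python
from h import *
z=.0157+.046
th=np.radians(92.54);e=np.array([np.cos(th),np.sin(th)]);n=np.array([-e[1],e[0]]);P=np.array([.5192-.0003,.0117-.0004])
print('exp',P+.102*e+.06*n,P+.102*e-.06*n)
print('top',ray('top',[(240.4,227.6)],z)); print('scene far,near',ray('scene',[(378.6,237.9),(386.9,207.9)],z))
# line fits for the drawer's near side (top edge) and back edge in top image: wood mask
t=cv2.imread('pics/t6.png');h=cv2.cvtColor(t,cv2.COLOR_BGR2HSV)
m=((h[...,1]>90)&(h[...,2]>90)&(h[...,0]>5)&(h[...,0]<25));k=np.zeros(m.shape,np.uint8);k[205:235,232:262]=m[205:235,232:262]
ys,xs=np.nonzero(k);
lo=np.array([(x,ys[xs==x].max()+.5) for x in range(242,254) if (xs==x).any()]); le=np.array([(xs[ys==y].min()-.5,y) for y in range(217,226) if (ys==y).any()])
W=ray('top',lo,z);print('near side: offset along n from P',((W[:,:2]-P)@n).round(4)); W=ray('top',le,z); print('back: along e',((W[:,:2]-P)@e).round(4))
# riser near bottom edge on top image, same view
R=ray('top',[((273+.5)/3-.5+130,(444+.5)/3-.5+85),((65+.5)/3-.5+130,(459.5)/3-.5+85)],.082)[:,:2]
print('riser near side along n from P',((R-P)@n).round(4),'want: .060+ (190-115)=.135 - bay: 0.075 from bay mid; face along e',((R-P)@e).round(4))
```

```text
exp [0.45443863 0.11054078] [0.57432073 0.1158588 ]
top [[0.45129145 0.10617013 0.0617    ]]
scene far,near [[0.58095051 0.11930278 0.0617    ]
 [0.45877777 0.11123987 0.0617    ]]
near side: offset along n from P [0.0661 0.0664 0.0666 0.0668 0.067  0.0672 0.0674 0.0648 0.065  0.0652
 0.0654 0.0656]
back: along e [0.1015 0.1017 0.0991 0.102  0.0993 0.0995 0.0996 0.0998 0.0999]
riser near side along n from P [0.075  0.0747] want: .060+ (190-115)=.135 - bay: 0.075 from bay mid; face along e [0.1485 0.3376]
```

Lateral agreement is about 1 mm (the visible side face explains the rest). Inserting.

>>> carry_out(increments=[0, 12, 0, 0, 0, 0, 0, 15, 0, 0, 0, 0, -1, 15, -2, 0, 0, 0, -0.5, 8, 0, 0, 0, 0, -0.4, 8, 0, 0, 0, 0, -0.3, 8, 0, 0, 0, 0, 0, 0, 0, 0, 0, 0])

```text
clock: 11.42
position: [0.5171, 0.0791, -0.0005]
ee_rot: [-0.071, 3.141, 0.001]
force: [0.2, -0.1, -3.6]
width: 0.108
gripper_force: 45.0
```

>>> carry_out(increments=[-0.4, 10, 0, 0, 0, 0, -0.5, 10, 0, 0, 0, 0, -0.4, 10, 0, 0, 0, 0, 0, 0, 0, 0, 0, 0])

```text
clock: 11.92
position: [0.5157, 0.1098, -0.0004]
ee_rot: [-0.072, 3.14, 0.001]
force: [0.4, -0.0, -3.0]
width: 0.107
gripper_force: 45.0
```

>>> carry_out(increments=[0, 0, -3, 0, 0, 0, 0, 0, -3, 0, 0, 0, 0, 0, -1, 0, 0, 0, 0, 0, 0, 0, 0, 0])

```text
clock: 12.42
position: [0.5156, 0.1081, -0.0077]
ee_rot: [0.069, -3.141, 0.0]
force: [-0.8, -0.2, -4.4]
width: 0.104
gripper_force: 45.0
```

>>> carry_out(increments=[0, 0, -1.5, 0, 0, 0, 0, 0, 0, 0, 0, 0])

```text
clock: 12.68
position: [0.5159, 0.1082, -0.0085]
ee_rot: [-0.069, 3.14, -0.001]
force: [-2.1, -2.3, 5.1]
width: 0.108
gripper_force: 45.0
```

>>> carry_out(increments=[0, 0, 0, 0, 0, 0, 0, 0, 0, 0, 0, 0, 0, 0, 0, 0, 0, 0, 0, 0, 0, 0, 0, 0, 0, 0, 10, 0, 0, 0, 0, 0, 20, 0, 0, 0, 0, 0, 30, 0, 0, 0, 0, 0, 30, 0, 0, 0], grip=0.65)

```text
clock: 13.68
position: [0.5156, 0.1085, 0.0824]
ee_rot: [-0.07, 3.141, 0.0]
force: [1.4, -0.1, -0.1]
width: 0.351
gripper_force: 0.0
```

Run:
```python
from cell import readout
o=readout.observe();print(o['position'],o['width'],o['force'],o['joints'])
```

```text
[0.51556142 0.10849548 0.0824156 ] 0.3506372895075253 [ 1.40894882 -0.06821514 -0.07266492] [ 0.20649579  0.50284161 -0.70146894  1.90082931  0.41283377  0.88622835
  0.9143747 ]
```

Released. Now turn 90° and move above the knob, expected at (0.5204, 0.0036).

>>> carry_out(increments=[0, -9, 0, 0, 0, -0.131, 0, -9, 0, 0, 0, -0.131, 0, -9, 0, 0, 0, -0.131, 0, -9, 0, 0, 0, -0.131, 0, -9, 0, 0, 0, -0.131, 1, -9, 0, 0, 0, -0.131, 1, -9, 0, 0, 0, -0.131, 1, -9, 0, 0, 0, -0.131, 1, -9, 0, 0, 0, -0.131, 1, -9, 0, 0, 0, -0.131, 0, -8, 0, 0, 0, -0.131, 0, -7, 0, 0, 0, -0.131, 0, 0, 0, 0, 0, 0, 0, 0, 0, 0, 0, 0], grip=0.3)

```text
clock: 15.42
position: [0.5208, 0.0039, 0.0813]
ee_rot: [2.169, 2.272, 0.001]
force: [-0.2, 0.6, -0.4]
width: 0.695
gripper_force: 0.0
```

Run:
```python
from h import *
from cell import readout
o=readout.observe();print(o['position'],o['width'],o['force'],o['ee_rot'])
s=vision.get_image('scene')[:,:,::-1]; cv2.imwrite('pics/s7.png',s); a=s[140:240,290:430]
R=proj('scene',[[.5204,.0036,.037],[*o['position'][:2],o['position'][2]+.032]]);print(R)
cv2.imwrite('pics/c7.png',cv2.resize(a,None,fx=5,fy=5,interpolation=2))
```

```text
[0.52079082 0.00388902 0.08129987] 0.6946798342863937 [-0.19181586  0.5696392  -0.40315466] [2.16930639e+00 2.27226953e+00 8.69689996e-04]
[[343.33470942 218.06937702]
 [345.24766452 197.95932417]]
```

View pics/c7.png

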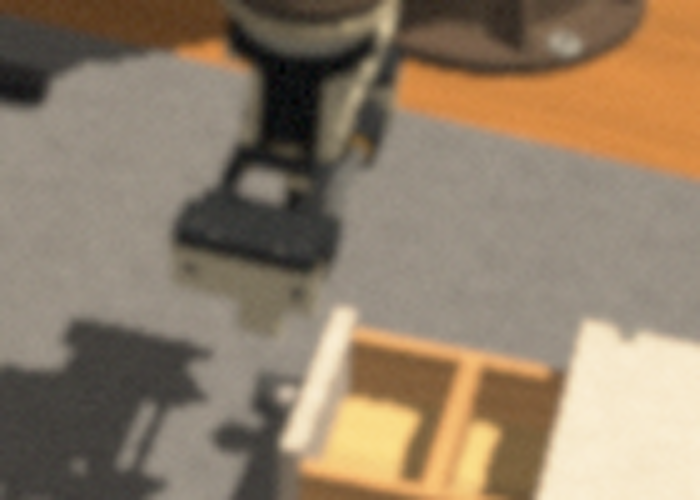

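The drawer sits squarely in the bay. The knob at crop (275,395) is scene (345,219), against an expected (343,218) plus the scene camera's known bias of about 2 px, so it agrees. Descend and pinch.

>>> carry_out(increments=[0, 0, -20, 0, 0, 0, 0, 0, -20, 0, 0, 0, 0, 0, -20, 0, 0, 0, 0, 0, -15, 0, 0, 0, 0, 0, -10, 0, 0, 0, 0, 0, -6, 0, 0, 0, 0, 0, 0, 0, 0, 0])

```text
clock: 16.35
position: [0.5207, 0.0034, -0.0102]
ee_rot: [-2.173, -2.269, 0.0]
force: [-0.2, -0.1, -0.5]
width: 0.701
gripper_force: 0.0
```

>>> carry_out(increments=[0, 0, 0, 0, 0, 0, 0, 0, 0, 0, 0, 0, 0, 0, 0, 0, 0, 0, 0, 0, 0, 0, 0, 0, 0, 0, 0, 0, 0, 0], grip=1, newtons=25)

```text
clock: 16.98
position: [0.5208, 0.0033, -0.01]
ee_rot: [2.173, 2.268, 0.0]
force: [-0.4, 0.7, 0.4]
width: 0.276
gripper_force: 25.0
```

>>> carry_out(increments=[0, 0, 3, 0, 0, 0, 0, 0, 3, 0, 0, 0, -0.4, 10, 0, 0, 0, 0, -0.4, 10, 0, 0, 0, 0, -0.5, 10, 0, 0, 0, 0, 0, 0, 0, 0, 0, 0])

```text
clock: 17.73
position: [0.5193, 0.0352, -0.0041]
ee_rot: [-2.17, -2.271, -0.001]
force: [0.1, 1.9, -2.1]
width: 0.274
gripper_force: 25.0
```

>>> carry_out(increments=[-0.4, 10, 0, 0, 0, 0, -0.4, 10, 0, 0, 0, 0, -0.5, 10, 0, 0, 0, 0, -0.4, 10, 0, 0, 0, 0, -0.5, 10, 0, 0, 0, 0, -0.4, 10, 0, 0, 0, 0, -0.5, 10, 0, 0, 0, 0, -0.4, 10, 0, 0, 0, 0, -0.5, 10, 0, 0, 0, 0, 0, 0, 0, 0, 0, 0])

```text
clock: 18.98
position: [0.516, 0.1237, -0.0034]
ee_rot: [2.172, 2.268, 0.001]
force: [-0.5, -5.0, 8.0]
width: 0.272
gripper_force: 25.0
```

>>> carry_out(increments=[0, 0, 1, 0, 0, 0, -0.2, 4, 0, 0, 0, 0, -0.2, 4, 0, 0, 0, 0, 0, 2, 0, 0, 0, 0, 0, 0, 0, 0, 0, 0])

```text
clock: 19.6
position: [0.5151, 0.1332, -0.0029]
ee_rot: [2.173, 2.268, -0.0]
force: [0.7, -4.5, 5.1]
width: 0.276
gripper_force: 25.0
```

>>> carry_out(increments=[-0.1, 2, 0, 0, 0, 0, 0, 1, 0, 0, 0, 0, 0, 0, 0, 0, 0, 0])

```text
clock: 19.98
position: [0.515, 0.1358, -0.0029]
ee_rot: [2.173, 2.267, -0.001]
force: [0.5, -5.8, 5.2]
width: 0.272
gripper_force: 25.0
```

Friction is about 5 N. I'm continuing in small steps until it meets the back.

>>> carry_out(increments=[0, 1, 0, 0, 0, 0, 0, 1, 0, 0, 0, 0, 0, 0, 0, 0, 0, 0])

```text
clock: 20.35
position: [0.515, 0.1377, -0.0029]
ee_rot: [2.174, 2.267, -0.001]
force: [-0.3, -5.9, 6.2]
width: 0.275
gripper_force: 25.0
```

>>> carry_out(increments=[0, 1, 0, 0, 0, 0, 0, 1, 0, 0, 0, 0, 0, 0, 0, 0, 0, 0])

```text
clock: 20.72
position: [0.515, 0.1397, -0.0029]
ee_rot: [2.174, 2.267, -0.001]
force: [-0.3, -5.9, 6.5]
width: 0.274
gripper_force: 25.0
```

>>> carry_out(increments=[0, 1, 0, 0, 0, 0, 0, 1, 0, 0, 0, 0, 0, 0, 0, 0, 0, 0])

```text
clock: 21.1
position: [0.515, 0.1402, -0.0029]
ee_rot: [2.174, 2.266, -0.004]
force: [-0.6, -10.2, 7.5]
width: 0.274
gripper_force: 25.0
```

Run:
```python
from h import *
from cell import readout
o=readout.observe();print(o['position'],o['force'])
# front-top edge vs riser face in top view: print brightness columns along bay middle rows in several x
t=vision.get_image('top');cv2.imwrite('pics/t8.png',t[:,:,::-1])
t0=cv2.imread('pics/top0.png')
for r in range(204,234,5): print(r,t0[r,212:236,1],'|',t[r,212:236,1])
n=np.array([[-.999,-.0445]]);m=np.array([.5125,.1568])
for z in(.006,.066,.082):print(z,proj('top',[[*m,z]]))
```

```text
[ 0.51497753  0.14017569 -0.00292793] [ -0.57006752 -10.16694236   7.48318905]
204 [243 241 241 240 238 239 236 145  99 112 112 114 110  82  67  68  69  67
  67  68  69  70  69  69] | [41 41 37 39 39 37 36 34 36 35 33 38 40 36 34 34 32 44 64 72 55 50 61 66]
209 [238 239 237 238 236 240 238 221  93 111 110 110 108  95  66  65  69  67
  67  66  67  67  67  68] | [ 57  59  57  59  63  79  77  66  80  55  56  56  57  57  55  48  39  35
  36  86 109 100  48  30]
214 [235 234 234 238 240 239 240 239  85 109 110 111 110 101  65  63  65  68
  70  66  66  64  66  64] | [52 49 46 45 44 47 40 44 37 38 41 41 51 54 52 55 55 54 52 52 47 49 56 47]
219 [240 240 239 238 238 240 240 239  88 103 110 112 110 107  70  66  67  66
  64  65  64  66  67  64] | [56 53 54 53 51 50 44 43 43 42 40 41 40 40 37 35 38 35 35 34 31 33 29 40]
224 [240 238 239 239 240 239 241 236 126  99 111 107 110 109  81  60  66  67
  69  67  66  68  66  65] | [57 57 56 54 49 49 49 45 44 40 41 39 38 40 41 35 36 38 36 39 36 35 35 37]
229 [206 233 238 237 237 235 235 233 196  87  88  99 103 102  89  65  65  67
  66  65  63  65  67  65] | [41 57 58 56 54 51 52 50 44 45 44 42 38 43 39 37 35 36 38 39 37 36 38 37]
0.006 [[226.19357714 208.58184668]]
0.066 [[221.74717219 205.96040672]]
0.082 [[220.49064116 205.21960135]]
```

>>> carry_out(increments=[0, 1, 0, 0, 0, 0, 0, 1, 0, 0, 0, 0, 0, 0, 0, 0, 0, 0, 0, 0, 0, 0, 0, 0])

```text
clock: 21.65
position: [0.515, 0.1402, -0.0029]
ee_rot: [2.175, 2.263, -0.006]
force: [0.4, -15.3, 10.6]
width: 0.272
gripper_force: 25.0
```

Firm stop at 0.1402, so it's home. I'll relax the push, release so it sits freely, then regrip.

>>> carry_out(increments=[0, -2, 0, 0, 0, 0, 0, -1, 0, 0, 0, 0, 0, 0, 0, 0, 0, 0])

```text
clock: 22.02
position: [0.515, 0.1402, -0.0029]
ee_rot: [2.174, 2.267, -0.002]
force: [0.2, -7.9, 6.8]
width: 0.273
gripper_force: 25.0
```

>>> carry_out(increments=[0, 0, 0, 0, 0, 0, 0, 0, 0, 0, 0, 0, 0, 0, 0, 0, 0, 0, 0, 0, 0, 0, 0, 0], grip=0.5)

```text
clock: 22.52
position: [0.5148, 0.1417, -0.0032]
ee_rot: [-2.173, -2.269, -0.0]
force: [-0.3, 0.1, -0.4]
width: 0.497
gripper_force: 0.0
```

>>> carry_out(increments=[0, 0, 0, 0, 0, 0, 0, 0, 0, 0, 0, 0, 0, 0, 0, 0, 0, 0, 0, 0, 0, 0, 0, 0], grip=1, newtons=25)

```text
clock: 23.02
position: [0.515, 0.1413, -0.0031]
ee_rot: [2.173, 2.268, 0.0]
force: [0.4, 0.6, -0.1]
width: 0.274
gripper_force: 25.0
```

Now draw out about 92 mm along the bay axis.

>>> carry_out(increments=[0.3, -6, 0, 0, 0, 0, 0.5, -10, 0, 0, 0, 0, 0.4, -10, 0, 0, 0, 0, 0.5, -10, 0, 0, 0, 0, 0.4, -10, 0, 0, 0, 0, 0.5, -10, 0, 0, 0, 0, 0.4, -10, 0, 0, 0, 0, 0.5, -10, 0, 0, 0, 0, 0.4, -10, 0, 0, 0, 0, 0.2, -6, 0, 0, 0, 0, 0, 0, 0, 0, 0, 0, 0, 0, 0, 0, 0, 0])

```text
clock: 24.52
position: [0.519, 0.0487, -0.0031]
ee_rot: [2.174, 2.268, -0.001]
force: [0.8, -1.8, -0.2]
width: 0.272
gripper_force: 25.0
```

Run:
```python
from h import *
from cell import readout
o=readout.observe();print(o['position'],o['force'])
s=vision.get_image('scene')[:,:,::-1];cv2.imwrite('pics/s9.png',s)
# wood pixels of the drawer, out in front of the riser
h=cv2.cvtColor(s,cv2.COLOR_BGR2HSV);m=(h[...,1]>110)&(h[...,2]>80)&(h[...,0]>5)&(h[...,0]<25)
k=np.zeros(m.shape,np.uint8);k[190:270,340:430]=m[190:270,340:430];ys,xs=np.nonzero(k);print(len(xs),xs.min(),xs.max(),ys.min(),ys.max())
e=np.array([-.0445,.999]);n=np.array([-.999,-.0445]);m0=np.array([.5125,.1599])
print('expected front/mouth corners far side', [proj('scene',[[*(m0-a*e-.06*n),.052]]).round(0).tolist() for a in(.08,0)])
```

```text
[ 0.51899924  0.04872062 -0.00306   ] [ 0.75092081 -1.83322847 -0.20518364]
1111 353 401 201 254
expected front/mouth corners far side [[[365.0, 235.0]], [[395.0, 243.0]]]
```

It's out about 92 mm and visible in the image. Shut it again.

>>> carry_out(increments=[-0.3, 6, 0, 0, 0, 0, -0.5, 10, 0, 0, 0, 0, -0.4, 10, 0, 0, 0, 0, -0.5, 10, 0, 0, 0, 0, -0.4, 10, 0, 0, 0, 0, -0.5, 10, 0, 0, 0, 0, -0.4, 10, 0, 0, 0, 0, -0.5, 10, 0, 0, 0, 0, -0.3, 8, 0, 0, 0, 0, -0.2, 4, 0, 0, 0, 0, 0, 2, 0, 0, 0, 0, 0, 0, 0, 0, 0, 0])

```text
clock: 26.08
position: [0.515, 0.1394, -0.0031]
ee_rot: [-2.173, -2.268, -0.0]
force: [-0.5, -1.9, -0.5]
width: 0.274
gripper_force: 25.0
```

>>> carry_out(increments=[0, 1.5, 0, 0, 0, 0, 0, 1.5, 0, 0, 0, 0, 0, 1, 0, 0, 0, 0, 0, 0, 0, 0, 0, 0])

```text
clock: 26.58
position: [0.5151, 0.1414, -0.0031]
ee_rot: [2.174, 2.266, -0.003]
force: [-0.6, -7.9, 2.4]
width: 0.276
gripper_force: 25.0
```

>>> carry_out(increments=[0, 1.5, 0, 0, 0, 0, 0, 1, 0, 0, 0, 0, 0, 0, 0, 0, 0, 0])

```text
clock: 26.95
position: [0.515, 0.1414, -0.0031]
ee_rot: [2.175, 2.263, -0.007]
force: [0.3, -14.1, 6.6]
width: 0.274
gripper_force: 25.0
```

>>> carry_out(increments=[0, -2, 0, 0, 0, 0, 0, -1, 0, 0, 0, 0, 0, 0, 0, 0, 0, 0])

```text
clock: 27.32
position: [0.5151, 0.1414, -0.0031]
ee_rot: [2.174, 2.267, -0.002]
force: [-0.1, -6.6, 1.8]
width: 0.276
gripper_force: 25.0
```

>>> carry_out(increments=[0, 0, 0, 0, 0, 0, 0, 0, 0, 0, 0, 0, 0, 0, 0, 0, 0, 0, 0, 0, 0, 0, 0, 0, 0, 0, 0, 0, 0, 0, 0, 0, 15, 0, 0, 0, 0, 0, 30, 0, 0, 0, 0, 0, 30, 0, 0, 0, 0, -20, 30, 0, 0, 0, 0, -30, 20, 0, 0, 0, 0, -40, 0, 0, 0, 0, 0, -40, 0, 0, 0, 0, 0, -40, 0, 0, 0, 0, 0, -40, 0, 0, 0, 0, 0, -40, 0, 0, 0, 0, 0, 0, 0, 0, 0, 0], grip=0.4)

```text
clock: 29.32
position: [0.5147, -0.1111, 0.1229]
ee_rot: [2.179, 2.261, -0.001]
force: [0.2, 0.6, 0.2]
width: 0.603
gripper_force: 0.0
```

Run:
```python
from h import *
from cell import readout
o=readout.observe();print(o['clock'],o['position'],o['force'])
t=vision.get_image('top')[:,:,::-1];cv2.imwrite('pics/t10.png',t)
# knob: dark pixels right of the riser face; wood visible = not home
h=cv2.cvtColor(t,cv2.COLOR_BGR2HSV)
w=(h[...,1]>90)&(h[...,2]>80)&(h[...,0]>5)&(h[...,0]<25);print('wood',w[195:240,218:260].sum())
for r in range(195,236,3): print(r,t[r,216:246,1])
e=np.array([-.0445,.999]);n=np.array([-.999,-.0445]);m0=np.array([.5125,.1585])
print('knob',proj('top',[[*(m0-a*e),.057] for a in(.016,.03)]),'panel top edges',proj('top',[[*(m0+b*n),.066] for b in(-.06,.06)]))
```

```text
29.325 [ 0.51469331 -0.11107808  0.12285286] [0.23810616 0.6092277  0.1722175 ]
wood 0
195 [239 239 235  84  96  83  85  83  80  70  64  66  68  69  63  61  65  65
  65  64  68  65  81 146 149 150 141 142 142 141]
198 [235 240 239  89  92  84  83  81  80  70  69  65  71  68  64  64  65  67
  66  67  63  66  81 141 142 142 141 136 131 139]
201 [237 236 230 109 107  83  83  83  82  75  65  65  66  64  66  68  66  66
  65  67  66  66  75 126 134 138 144 141 143 141]
204 [239 239 236 146  99  82  85  84  82  74  67  74  81  76  76  75  46  50
  68  67  65  70  69  66  67  67  67  65  83 145]
207 [240 240 237 203  97  78  96 101 105 105 121 188 103 100  97  91  56  39
  63  66  64  65  66  63  65  65  65  67  82 145]
210 [240 240 240 230  94  86  84  81  83  79  67  69  79  79  80  75  63  41
  66  67  64  66  63  66  68  88  88  98 138 147]
213 [241 239 237 234  79  85  84  82  84  82  67  67  67  70  69  68  65  64
  64  66  65  68  79 136 138 137 141 139 141 143]
216 [239 240 243 243  83  93  83  83  84  82  71  65  65  67  67  67  67  66
  67  64  65  68  83 147 150 145 139 146 146 14
[... 203 characters left out ...]
 68
  70  64  64  66  80 143 139 145 148 151 148 142]
225 [238 236 238 232 134 101  85  85  85  85  74  62  68  68  67  66  65  65
  67  66  65  66  80 138 132 137 140 142 137 137]
228 [237 234 236 234 193  98  83  83  86  83  76  66  64  65  66  69  68  67
  67  65  67  66  63  82 145 146 144 142 142 139]
231 [241 243 241 241 222  84  81  81  83  81  79  65  67  70  67  64  65  70
  95  95 100 141 139 142 145 141 135 142 142 143]
234 [106 107 107 111 108 109 106 110 106 101 108 136 141 142 143 143 142 137
 138 143 139 141 139 134 138 145 146 142 143 137]
knob [[227.54734198 205.96236391]
 [232.54845311 205.59044969]] panel top edges [[220.16045765 184.68444954]
 [222.12230269 227.54598957]]
```

The top image shows no drawer wood outside, the panel face continuous with the riser's face, and the knob at (227–232, 207), as expected for home. Handing in.

```bash
python3 -c "
from cell import arm
print(arm.sign_off())"
```

```text
the job is handed in; nothing more can be done
None
```

The drawer is fitted in the bay, was drawn out about 92 mm to check that it runs, and is shut against the back again. The last top image shows its front level with the riser's face, and the job was handed in at about 29 s.

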